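# Draw out the stuck-back gear bin with the hook tool

## Task

Lift the blue-handled hook tool from its wooden rest, catch the wire loop of the white gear bin and draw the bin out of its narrow bay with the tool alone until it comes up against its end stop. Seat it there with a steady tug of about 15 N held for a second, never pulling or knocking it harder than 25 N, then unhook, leaving the bin drawn out, and lay the tool back in its rest as it was, hook hanging down. Leave the other gear on the shelf alone.

Things in the scene. Friction and masses are not known exactly. Their poses are not given: they have to be found in the camera images.
- hook: Hook tool, 140 g: a blue box-shaped handle 110 mm long (x), 24 wide (y), 26 high (z) with black bands; its origin is the handle's middle. From the handle's +x end a steel rod, 8 mm thick, runs straight on along the x axis to 135 mm from the origin, and there bends down and slightly back (towards the handle) to the tip. It starts lying in the rest, level, hook hanging down. The handle stands clear for the fingers between the two saddles.
- hook_tip (a point): Centre of the round end (radius 4 mm) of the hook tool's tip: 129 mm ahead (+x) and 26 mm below (-z) of the tool's origin. Axes as the tool's.
- rest: Fixed wooden tool rest; origin under its middle on the shelf surface. Base plate 120 x 70 x 6 mm with two saddles 14 mm thick at x = -42 and +42 mm (70 mm free between them). Saddle tops, on which the handle lies, are 45 mm above the origin; on each saddle two cheeks, 34 mm apart (across y), rise 10 mm higher. With the tool in it, the tool's origin is 58 mm above the rest's origin and the tool's x axis lies along the rest's x axis.
- bay: Fixed plywood bay, open at the top and towards -x (its mouth): 280 mm long (x, from -140 to +140 mm), 116 mm wide, floor 6 mm thick, side walls 8 mm thick and 75 mm high, 100 mm apart. Origin under the middle of its floor on the shelf surface. Its -x axis is the way the bin is drawn out.
- bin: White open gear bin, 130 x 90 x 55 mm, origin under its middle; guided to slide only along the bay's x axis, with about 5 N of friction; stays where left. Starts pushed back. After 60 to 85 mm of travel it meets a hidden hard end stop, its place different each time, to be felt: there the middle of the loop lies 0 to 40 mm inside the bay's mouth. It never leaves the bay.
- loop (a point): Centre of the opening of the bin's level wire loop, at the height of the wire's axis, 43 mm above the shelf surface and 80 mm ahead (-x) of the bin's origin. Opening 30 mm along x (from the bin's front to the cross wire) by 36 mm across y; wire 6 mm thick, its cross wire's axis 18 mm to -x of this point. Axes as the bin's, parallel to the bay's.
- headlamp: Bystander: teal headlamp, 44 x 80 x 42 mm; origin under its middle.
- ice_screw: Bystander: silver ice screw lying down, 190 mm long along x, with a hanger and red crank at +x; origin under its middle.
- trowel: Bystander: orange plastic trowel lying down, 290 mm long, blade towards +x; origin at the handle's neck.
- carabiner1: Bystander: lower of two crossed gold carabiners, 110 x 56 x 10 mm; origin under its middle.
- carabiner2: Bystander: upper of two crossed gold carabiners, lying flat across the lower one.
There are look-alikes about, which are no part of the job. Of the things shaped like the hook, the blue one is meant. Leave any pink look-alike of the rest alone.

How it is judged (in metres and radians):
On the way, in this order (a step that is already met when the one before it is completed fails the run):
1. The hook's tip is down through the bin's loop while the bin is still back in the bay (x of hook_tip in the frame of loop between -0.018 and 0.018 m and y of hook_tip in the frame of loop between -0.018 and 0.018 m and z of hook_tip in the frame of loop below -0.006 m and x of loop in the frame of bay above -0.09 m), for 0.1 s.
2. With the hook's tip in the front half of the loop, the bin is drawn out to the bay's mouth and pulled there by the hook with more than 10 N for half a second, which only its end stop can resist (x of hook_tip in the frame of loop between -0.018 and 0.018 m and y of hook_tip in the frame of loop between -0.018 and 0.018 m and z of hook_tip in the frame of loop below -0.006 m and x of loop in the frame of bay below -0.095 m and x of hook_tip in the frame of loop below -0.006 m and contact force between hook and bin above 10 N), for 0.5 s.
At the end, for the whole second after the job is handed in: The bin is still drawn out (the middle of its loop no more than 45 mm inside the bay's mouth); the hook tool lies at rest in both saddles of its rest, within 12 mm along and 9 mm across of the middle, pointing the way it did at first, hook hanging down; both are still (x of loop in the frame of bay below -0.095 m and x of hook in the frame of rest between -0.012 and 0.012 m and y of hook in the frame of rest between -0.009 and 0.009 m and z of hook in the frame of rest between 0.053 and 0.063 m and x of hook_tip in the frame of rest between 0.1 and 0.15 m and z of hook_tip in the frame of rest between 0.022 and 0.042 m and linear speed of each of hook, bin below 0.02 m/s); the robot touches nothing.
It fails at once if The hook pulls, presses or knocks the bin with more than 25 N (contact force between hook and bin above 25 N).
It fails at once if The robot itself touches the bin (contact force between any of the fingers, the arm and bin above 0.5 N).
It fails at once if A bystander is moved more than 20 mm (distance of any of headlamp, ice_screw, trowel, carabiner1, carabiner2 from where it was at the start of the episode above 0.02 m).
It also fails if it takes over 64 s, if anything falls off the work surface, if the arm or the gripper's body presses on something with over 40 N, if the wrist force passes 120 N, or if a joint passes its speed limit or range.

## Robot

A 7-joint arm with a two-finger parallel gripper is mounted at the origin on the work surface. World frame = base frame: x ahead of the robot, y to its left, z up, the work surface at z = 0. Lengths are in mm, angles in rad, forces in N, time in s.
With the tool pointing down it reaches from about 400 to 850 mm from the base axis. Payload 10.4 kg.
Tool frame: the origin (TCP) lies midway between the tips of the shut fingers; the grasp point (between the pads) lies 19 mm behind it (bot.grip_depth is the distance from the TCP to the grasp point, in mm); z points along the fingers, y is the direction in which the jaws open and shut (so a half turn about z gives the same grasp; the last joint's range is limited). The gripper opens to 87 mm and grips with 3 to 60 N. Pads are 19 mm wide; open, the fingers measure 117 mm over their backs; the gripper's body (75 mm by 190 mm) begins 51 mm behind the grasp point.
Start: joints at [-1.314, 0.332, -0.065, 1.46, 0.022, 1.35, -0.088], TCP at [172.588, 600.721, 222.576] pointing down, gripper open.
Joint ranges: [-2.6, 2.6], [-0.5, 2.12], [-1.47, 1.34], [0.16, 2.42], [-1.27, 4.41], [0.06, 2.06], [-2.6, 2.6]. Speed limits (rad/s): [2.22, 2.22, 2.79, 2.79, 3.14, 3.14, 3.14].

## Interface

Orientations are given as a unit quaternion [x, y, z, w].
In Python, from plant import bot, read_camera gives the robot as it stands.
- The arm moves only by the tool send_rows, never from a script. Its arguments are lists of equal length, an entry for each row: "translation": the shift along the tool's x, y, z in m, a list of three; "turn": the turn, a rotation vector about the tool's x, y, z in degrees, a list of three; "grip": the finger opening in m, from 0 to 0.087. In form: {"translation": [[x, y, z], ...], "turn": [[ax, ay, az], ...], "grip": [grip, ...]}. A call has 1 to 8 rows; each row is the pose to reach, as a shift and turn from the pose commanded when the call began, along the tool's axes at that moment; what a row does not reach only later rows make up. A row lasts 1/8 s, in which the tool goes at most 62.5 mm and 10.7 degrees, less where a joint would pass 70% of its speed; a pose out of reach is approached as far as the arm can. A call with a gripper value outside its range is refused whole. The fingers move at their own pace and stop on an object; "force" is the grip in N (left out, the last holds). Time passes only in rows, so rows that repeat a pose let the fingers close. It gives the time, the measured TCP pose, the force and the opening at its end, in the units of the state.
- bot.sense(): the state, without advancing time (a new reading comes with each control period).
- read_camera(name): name is "scene" or "top" or "wrist"; returns a dict with "pixels" (420x560x3 uint8, red, green, blue), "K" (3x3 intrinsics, pixels), "dist" ([k1, k2, p1, p2, k3] as OpenCV has them; the pictures are not rectified), "world_to_cam" (4x4, takes a point from world to camera coordinates); the wrist camera has in their place "T_tool_cam" (4x4, takes a point from camera to tool coordinates, whose origin is the TCP and whose axes are the flange's). Camera axes: x right, y up, looking along -z (the intrinsics and any distortion apply to the point x, -y, -z); pixel columns grow to the right and rows downward; lengths in mm; the calibration is good to about 2 mm. A picture is of the moment at which its call begins: read the wrist's pose just before it. There is no depth.
- bot.close_job(): hands the job in, once; it reports no verdict.
The state is a dict: "t": time; "joints": joint angles; "qd": joint speeds; "joint_torque": joint torques, N m; "tcp_pos": TCP position; "tcp_rot": TCP orientation; "contact_force": force on the tool from outside, world axes, zero at the start; "moment": the same for the moment, N m; "finger_gap": opening from 0.0 (shut) to 1.0 (fully open).
Only numpy, scipy, OpenCV 4.12 (cv2) and the standard library are available. Lean on these libraries where they do the work, as an engineer would, in place of code of your own. Each camera call takes 0.05 s, during which the arm holds its last target. There are 200 camera calls.

## Working session

There is one attempt and no reset: what is moved stays moved. The work goes in short steps, Python scripts to look and compute and a tool call to move; the robot and the scene stay as the last step left them, time stands still between calls to the robot, and variables do not carry over. Pictures are saved under pics/ and viewed, about 8 in all and at most 12, crops included, and the job is handed in when it is done.

Besides the shell and the picture viewer there is one more tool, called after "Request:" as name(argument=value, ...) on one line, values as JSON. send_rows: Moves the arm, as the interface text tells. Its arguments: {"type":"object","properties":{"translation":{"type":"array","items":{"type":"array","items":{"type":"number"}}},"turn":{"type":"array","items":{"type":"array","items":{"type":"number"}}},"grip":{"type":"array","items":{"type":"number"}},"force":{"type":"number"}},"required":["translation","turn","grip"]}

```bash
mkdir -p pics
python3 - <<'E'
from plant import bot, read_camera
import cv2
print(bot.sense())
for n in ("scene","top"):
    c=read_camera(n); cv2.imwrite(f"pics/{n}0.png",cv2.resize(c["pixels"][:,:,::-1],None,fx=1.42,fy=1.42,interpolation=cv2.INTER_CUBIC))
    print(n,c["K"],c["dist"],c["world_to_cam"])
E
```

```text
{'t': 0.0, 'joints': array([-1.31362367,  0.3328814 , -0.06472597,  1.46093143,  0.02161971,
        1.34992067, -0.08849754]), 'qd': array([ 0.00046846, -0.00110317,  0.00080407,  0.00226829,  0.00069174,
       -0.00088008, -0.00093148]), 'joint_torque': array([-9.98523246e-04, -6.23243594e+01,  2.41764716e-02, -3.89896381e+01,
       -6.14153501e-02,  3.95145477e-02,  1.20082195e-04]), 'tcp_pos': array([172.47527394, 600.32334562, 221.75279585]), 'tcp_rot': array([ 1.39404707e-01,  9.90235228e-01, -7.19524082e-04, -6.18294452e-05]), 'contact_force': array([ 0.2173099 ,  0.55909587, -0.60814969]), 'moment': array([ 0.01741473,  0.00643873, -0.03566678]), 'finger_gap': 1.0001304632627346}
scene [[454.68709728   0.         284.71398226]
 [  0.         454.68709728 208.25292156]
 [  0.           0.           1.        ]] [0.00846456 0.         0.         0.         0.        ] [[-2.50998529e-01  9.67941479e-01  9.43567008e-03  1.36177652e+02]
 [-5.52565187e-01 -1.51276471e-01  8.19626221e-01  2.46660683e+02]
 [ 7.94777612e-01  2.00511153e-01  5.72820936e-01 -1.61960483e+03]
 [ 0.00000000e+00  0.00000000e+00  0.00000000e+00  1.00000000e+00]]
top [[406.22061338   0.         284.13584405]
 [  0.         406.22061338 209.38795241]
 [  0.           0.           1.        ]] [-0.07402977  0.          0.          0.          0.        ] [[-1.70251387e-02 -9.99645359e-01 -2.04768404e-02  1.80950936e+01]
 [ 9.85844963e-01 -2.01994403e-02  1.66438250e-01 -5.35950639e+02]
 [-1.66792845e-01 -1.73533557e-02  9.85839240e-01 -1.03817916e+03]
 [ 0.00000000e+00  0.00000000e+00  0.00000000e+00  1.00000000e+00]]
```

View pics/scene0.png

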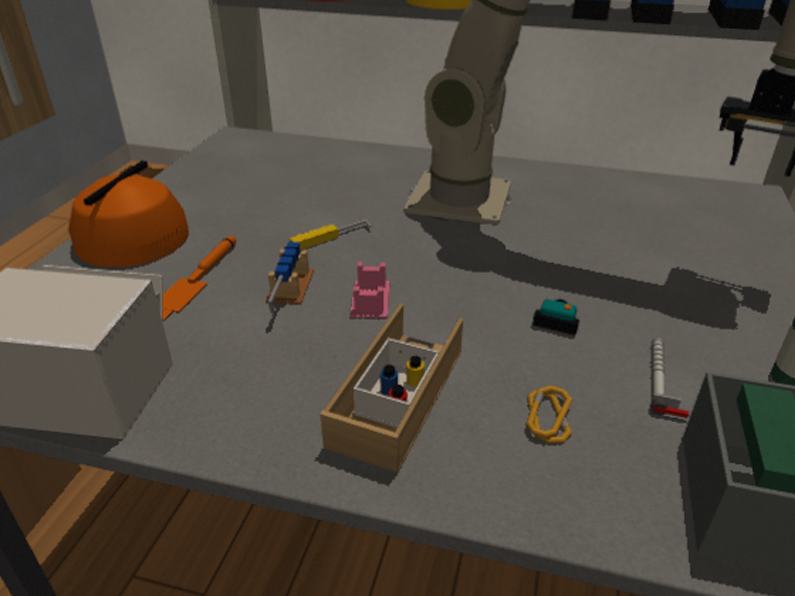

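View pics/top0.png

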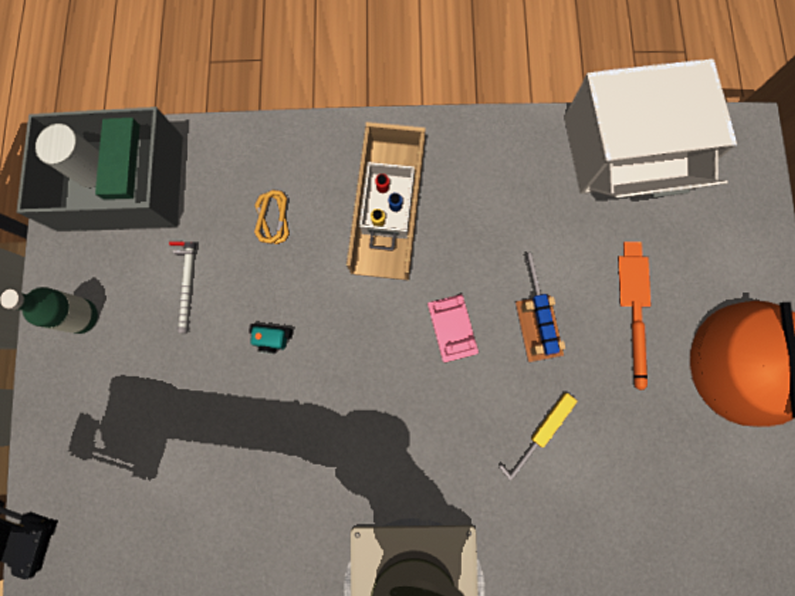

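Two views seen. Candidates in the top picture:
- Blue hook at (545,323) in the wooden rest, which matches the description.
- Yellow hook at (553,422), a look-alike.
- Pink rest at (453,327), a look-alike.
- Bay at (388,200), mouth towards the robot, with the loop at (383,240).

I'm choosing the blue hook and checking it in a close crop.

```bash
cat > h.py <<'E'
import numpy as np, cv2
from scipy.spatial.transform import Rotation as R
def pix2w(c,uv,z,W2C=None):
    W=c["world_to_cam"] if W2C is None else W2C
    p=cv2.undistortPoints(np.array(uv,float).reshape(-1,1,2),c["K"],np.array(c["dist"])).reshape(-1,2)
    d=np.c_[p[:,0],-p[:,1],-np.ones(len(p))]@W[:3,:3]
    o=-W[:3,:3].T@W[:3,3]
    z=np.broadcast_to(z,len(p))
    return o+d*((z-o[2])/d[:,2])[:,None]
def wristW2C(c,s):
    T=np.eye(4);T[:3,:3]=R.from_quat(s["tcp_rot"]).as_matrix();T[:3,3]=s["tcp_pos"]
    return np.linalg.inv(T@c["T_tool_cam"])
E
python3 - <<'E'
from plant import read_camera
import cv2,numpy as np
p=read_camera("top")["pixels"][:,:,::-1]
a=cv2.resize(p[82:202,240:306],None,fx=5,fy=5,interpolation=cv2.INTER_CUBIC)
b=cv2.resize(p[165:265,350:410],None,fx=6,fy=6,interpolation=cv2.INTER_CUBIC)
o=np.zeros((600,330+10+360,3),np.uint8);o[:,:330]=a;o[:,340:]=b
cv2.imwrite("pics/crop1.png",o)
E
```

```text
(no output)
```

View pics/crop1.png

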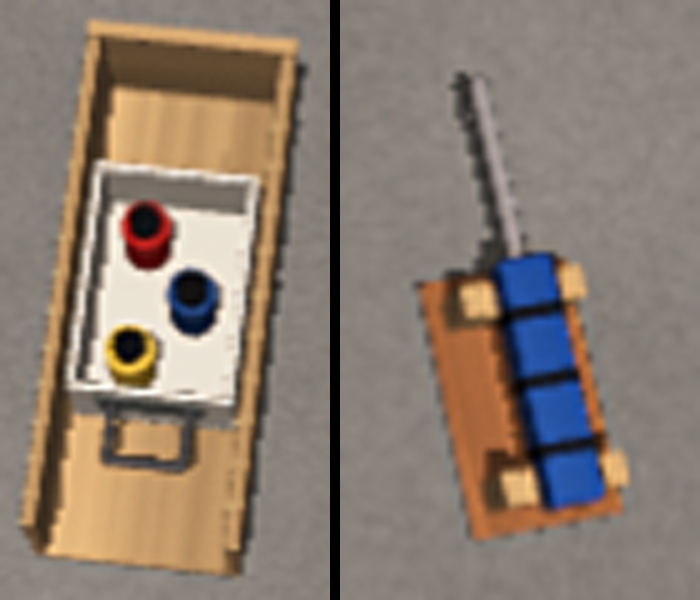

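Run:
```python
from plant import read_camera
from h import *
c=read_camera("top")
f=lambda x,y,s,u0,v0:((x+.5)/s-.5+u0,(y+.5)/s-.5+v0)
A=lambda l,z:pix2w(c,[f(x,y,5,240,82) for x,y in l],z)
B=lambda l,z:pix2w(c,[f(x-340,y,6,350,165) for x,y in l],z)
np.set_printoptions(precision=1,suppress=True)
h=B([(548,508),(603,498),(499,262),(555,255)],71);print("handle",h,h.mean(0))
d=(h[2]+h[3]-h[0]-h[1]);print("yaw",np.degrees(np.arctan2(d[1],d[0])))
r=B([(477,78),(515,250)],60);print("rod",r,np.degrees(np.arctan2(*(r[0]-r[1])[[1,0]])))
k=A([(90,22),(298,42),(22,522)],75);print("bay top",k)
print(np.degrees(np.arctan2(*(k[0]-k[2])[[1,0]])),np.degrees(np.arctan2(*(k[0]-k[1])[[0,1]])))
print("loop cross ctr",A([(146,461),(110,420),(187,425)],43))
print("mouth floor",A([(45,553),(240,574)],6))
print("binfront top",A([(70,387),(236,403),(100,165),(260,182)],61))
```

```text
handle [[ 423.1 -246.9   71. ]
 [ 426.8 -270.8   71. ]
 [ 529.9 -231.6   71. ]
 [ 532.5 -256.2   71. ]] [ 478.1 -251.4   71. ]
yaw 8.01696541261938
rod [[ 614.8 -228.8   60. ]
 [ 536.9 -241.3   60. ]] 9.1128963826723
bay top [[877.6  74.8  75. ]
 [862.5 -39.5  75. ]
 [595.6 111.8  75. ]]
-7.479318501468015 7.528806138142319
loop cross ctr [[635.4  48.1  43. ]
 [658.9  67.5  43. ]
 [655.1  25.5  43. ]]
mouth floor [[593.5 107.1   6. ]
 [579.2  -1.5   6. ]]
binfront top [[672.7  87.6  61. ]
 [661.7  -1.6  61. ]
 [799.3  70.8  61. ]
 [787.  -17.   61. ]]
```

```bash
cat >> h.py <<'E'
def go(s,target,yaw=None):
    """shift (m, tool axes) and turn (deg) from the pose s to a world TCP target; yaw=heading of hook x (tool x = yaw+180)"""
    r=R.from_quat(s["tcp_rot"]); t=r.inv().apply(np.array(target)-s["tcp_pos"])/1000
    w=np.zeros(3)
    if yaw is not None:
        a=np.radians(yaw); c,n=np.cos(a),np.sin(a)
        M=np.array([[-c,-n,0],[-n,c,0],[0,0,-1.]]).T
        M=np.column_stack([[-c,-n,0],[-n,c,0],[0,0,-1]])
        w=np.degrees((r.inv()*R.from_matrix(M)).as_rotvec())
    print("shift",t.round(4),"turn",w.round(2))
def show(s): print("t",round(s["t"],2),"tcp",s["tcp_pos"].round(1),"F",s["contact_force"].round(1),"gap",round(s["finger_gap"],3))
E
python3 - <<'E'
from plant import bot,read_camera
from h import *
s=bot.sense();go(s,[450,300,300],8.5);go(s,[470,-200,240],8.5)
print(read_camera("wrist")["T_tool_cam"].round(3))
E
```

```text
shift [-0.3497 -0.2122 -0.0777] turn [-5.000e-02 -1.000e-02 -2.453e+01]
shift [-0.507  -0.6872 -0.0173] turn [-5.000e-02 -1.000e-02 -2.453e+01]
[[ 1.00000e-03  9.61000e-01  2.77000e-01  7.66320e+01]
 [ 1.00000e+00 -1.00000e-03 -0.00000e+00 -4.40000e-01]
 [ 0.00000e+00  2.77000e-01 -9.61000e-01 -1.60372e+02]
 [ 0.00000e+00  0.00000e+00  0.00000e+00  1.00000e+00]]
```

Request:
send_rows(translation=[[-0.35,-0.212,-0.078],[-0.35,-0.212,-0.078],[-0.35,-0.212,-0.078],[-0.35,-0.212,-0.078],[-0.35,-0.212,-0.078],[-0.35,-0.212,-0.078],[-0.35,-0.212,-0.078],[-0.45,-0.55,-0.05]], turn=[[0,0,-8],[0,0,-16],[0,0,-24.5],[0,0,-24.5],[0,0,-24.5],[0,0,-24.5],[0,0,-24.5],[0,0,-24.5]], grip=[0.087,0.087,0.087,0.087,0.087,0.087,0.087,0.087])

```text
t: 1.25
tcp_pos: [452.3, 237.6, 295.6]
tcp_rot: [-0.074, 0.997, 0.0, 0.0]
contact_force: [0.7, -1.3, -0.2]
finger_gap: 1.001
```

Run:
```python
from plant import bot
from h import *
s=bot.sense();show(s);go(s,[475,-250,210],8.5)
```

```text
t 1.25 tcp [452.3 237.6 295.6] F [ 0.7 -1.3 -0.2] gap 1.001
shift [ 0.0497 -0.4856  0.0855] turn [0.01 0.05 0.01]
```

Request:
send_rows(translation=[[0.05,-0.486,0.0],[0.05,-0.486,0.0],[0.05,-0.486,0.0],[0.05,-0.486,0.0],[0.05,-0.486,0.0],[0.05,-0.486,0.0],[0.05,-0.486,0.03],[0.05,-0.486,0.085]], turn=[[0,0,0],[0,0,0],[0,0,0],[0,0,0],[0,0,0],[0,0,0],[0,0,0],[0,0,0]], grip=[0.087,0.087,0.087,0.087,0.087,0.087,0.087,0.087])

```text
t: 2.25
tcp_pos: [473.2, -238.6, 231.5]
tcp_rot: [-0.073, 0.997, -0.001, 0.003]
contact_force: [0.2, 0.7, -0.8]
finger_gap: 1.001
```

Request:
send_rows(translation=[[0,0,0],[0,0,0],[0,0,0]], turn=[[0,0,0],[0,0,0],[0,0,0]], grip=[0.087,0.087,0.087])

```text
t: 2.62
tcp_pos: [473.3, -234.0, 231.3]
tcp_rot: [-0.075, 0.997, 0.0, 0.001]
contact_force: [0.5, -0.6, 1.3]
finger_gap: 0.998
```

Run:
```python
from plant import bot,read_camera
from h import *
s=bot.sense();c=read_camera("wrist");show(s)
np.savez("w1.npz",W=wristW2C(c,s),K=c["K"],dist=c["dist"])
cv2.imwrite("pics/w1.png",cv2.resize(c["pixels"][:,:,::-1],None,fx=1.42,fy=1.42,interpolation=cv2.INTER_CUBIC))
```

```text
t 2.62 tcp [ 473.3 -234.   231.3] F [ 0.5 -0.6  1.3] gap 0.998
```

View pics/w1.png

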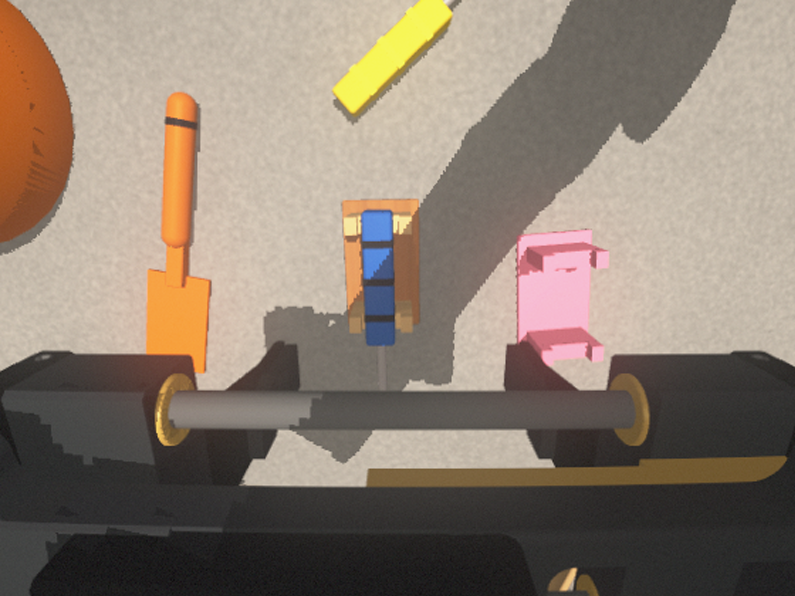

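The wrist view shows the blue handle in its wooden rest, with corners at (362,211), (391,210), (366,345) and (395,344). It lies between the fingers.

Run:
```python
from plant import bot
from h import *
d=np.load("w1.npz")
uv=(np.array([(362,211),(391.5,210),(366,345),(395.5,344)])+.5)/1.42-.5
h=pix2w(d,uv,71,d["W"]);print(h.round(1),h.mean(0).round(1))
v=h[2]+h[3]-h[0]-h[1];y=np.degrees(np.arctan2(v[1],v[0]));print(y)
s=bot.sense();go(s,[h.mean(0)[0],h.mean(0)[1],39],8.8)
```

```text
[[ 426.  -271.2   71. ]
 [ 422.  -249.4   71. ]
 [ 532.7 -254.5   71. ]
 [ 528.2 -230.7   71. ]] [ 477.2 -251.4   71. ]
9.470204388063165
shift [-0.0009 -0.0178  0.1922] turn [-0.    0.12 -0.21]
```

Request:
send_rows(translation=[[-0.001,-0.018,0.02],[-0.001,-0.018,0.06],[-0.001,-0.018,0.1],[-0.001,-0.018,0.13],[-0.001,-0.018,0.16],[-0.001,-0.018,0.18],[-0.001,-0.018,0.191],[-0.001,-0.018,0.191]], turn=[[0,0,-0.3],[0,0,-0.3],[0,0,-0.3],[0,0,-0.3],[0,0,-0.3],[0,0,-0.3],[0,0,-0.3],[0,0,-0.3]], grip=[0.087,0.087,0.087,0.087,0.087,0.087,0.087,0.087])

```text
t: 3.68
tcp_pos: [476.3, -252.3, 39.2]
tcp_rot: [-0.077, 0.997, 0.0, -0.0]
contact_force: [0.1, -0.9, -0.5]
finger_gap: 0.997
```

Request:
send_rows(translation=[[0,0,0],[0,0,0],[0,0,0],[0,0,0],[0,0,0],[0,0,0]], turn=[[0,0,0],[0,0,0],[0,0,0],[0,0,0],[0,0,0],[0,0,0]], grip=[0.05,0.035,0.025,0.015,0.015,0.015], force=50)

```text
t: 4.42
tcp_pos: [476.0, -252.7, 39.1]
tcp_rot: [-0.076, 0.997, 0.0, 0.0]
contact_force: [-0.0, 0.0, -0.0]
finger_gap: 0.399
```

Run:
```python
from plant import bot
from h import *
s=bot.sense();show(s);print(s["tcp_rot"])
```

```text
t 4.42 tcp [ 476.  -252.7   39.1] F [-0.  0. -0.] gap 0.399
[-7.64459766e-02  9.97073724e-01  3.55864377e-05  3.82051350e-06]
```

Request:
send_rows(translation=[[0,0,0],[0,0,0],[0,0,0],[0,0,0],[0,0,0]], turn=[[0,0,0],[0,0,0],[0,0,0],[0,0,0],[0,0,0]], grip=[0.01,0.01,0.01,0.01,0.01], force=50)

```text
t: 5.05
tcp_pos: [476.0, -252.7, 39.1]
tcp_rot: [-0.076, 0.997, 0.0, 0.0]
contact_force: [-0.9, -0.3, -0.1]
finger_gap: 0.272
```

Run:
```python
from plant import bot
from h import *
s=bot.sense();show(s);print(s["tcp_rot"])
```

```text
t 5.05 tcp [ 476.  -252.7   39.1] F [-0.9 -0.3 -0.1] gap 0.272
[-7.64276863e-02  9.97075126e-01  3.50329383e-05  2.86656337e-06]
```

Run:
```python
from plant import bot
from h import *
s=bot.sense();go(s,[476,-252.7,160]);go(s,[524,62.8,160],-7.5);go(s,[524,62.8,110],-7.5)
```

```text
shift [ 0.      0.     -0.1209] turn [0. 0. 0.]
shift [-0.0955  0.3045 -0.1209] turn [ 0.    0.   16.27]
shift [-0.0955  0.3045 -0.0709] turn [ 0.    0.   16.27]
```

Request:
send_rows(translation=[[0,0,-0.02],[0,0,-0.05],[0,0,-0.09],[0,0,-0.121],[-0.015,0.05,-0.121],[-0.03,0.1,-0.121],[-0.05,0.15,-0.121],[-0.065,0.2,-0.121]], turn=[[0,0,0],[0,0,0],[0,0,0],[0,0,0],[0,0,3],[0,0,7],[0,0,11],[0,0,15]], grip=[0.01,0.01,0.01,0.01,0.01,0.01,0.01,0.01])

```text
t: 6.05
tcp_pos: [509.8, -43.3, 160.1]
tcp_rot: [0.055, 0.998, 0.0, 0.0]
contact_force: [0.5, -0.7, -2.8]
finger_gap: 0.27
```

Run:
```python
from plant import bot
from h import *
s=bot.sense();show(s);go(s,[524,62.8,110],-7.5)
```

```text
t 6.05 tcp [509.8 -43.3 160.1] F [ 0.5 -0.7 -2.8] gap 0.27
shift [-0.0023  0.107   0.0501] turn [0.02 0.01 1.14]
```

Request:
send_rows(translation=[[-0.001,0.04,0],[-0.002,0.08,0],[-0.0025,0.107,0.01],[-0.0025,0.107,0.03],[-0.0025,0.107,0.05],[-0.0025,0.107,0.05]], turn=[[0,0,1.2],[0,0,1.2],[0,0,1.2],[0,0,1.2],[0,0,1.2],[0,0,1.2]], grip=[0.01,0.01,0.01,0.01,0.01,0.01])

```text
t: 6.8
tcp_pos: [522.6, 60.6, 108.8]
tcp_rot: [0.065, 0.998, -0.001, -0.001]
contact_force: [-0.3, -0.1, -1.0]
finger_gap: 0.27
```

Run:
```python
from plant import bot,read_camera
from h import *
s=bot.sense();c=read_camera("top");show(s);e=read_camera("scene")
a=cv2.resize(c["pixels"][95:215,235:315,::-1],None,fx=5,fy=5,interpolation=cv2.INTER_CUBIC)
b=cv2.resize(e["pixels"][200:320,230:310,::-1],None,fx=5,fy=5,interpolation=cv2.INTER_CUBIC)
cv2.imwrite("pics/c2.png",np.hstack([a,b]))
go(s,[524,62.8,110],-7.5)
```

```text
t 6.8 tcp [522.6  60.6 108.8] F [-0.3 -0.1 -1. ] gap 0.27
shift [-0.0011  0.0023 -0.0012] turn [-0.09 -0.16  0.07]
```

View pics/c2.png

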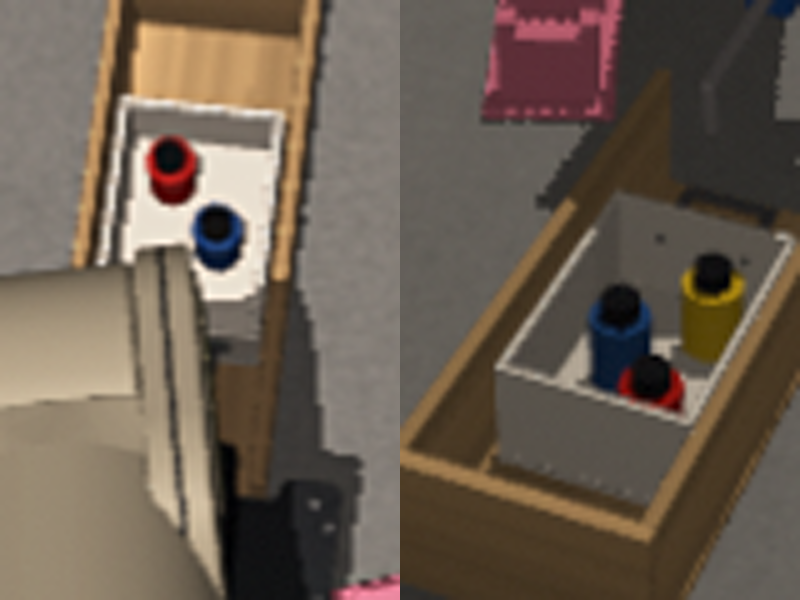

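The scene crop shows the hook tip at about (712,128), still above and behind the loop, whose wire runs from (685,195) to (775,215). I'll check both against the model.

Run:
```python
from plant import bot,read_camera
from h import *
s=bot.sense();e=read_camera("scene");W=e["world_to_cam"]
def proj(p):
    q=W[:3,:3]@np.array(p)+W[:3,3]; return cv2.projectPoints(np.array([[q[0],-q[1],-q[2]]]),np.zeros(3),np.zeros(3),e["K"],np.array(e["dist"]))[0].ravel()
cr=lambda p:((proj(p)-[230,200]+.5)*5-.5+[400,0]).round(0)
r=R.from_quat(s["tcp_rot"])
T=lambda x,z:s["tcp_pos"]+r.apply([-(x+1.5),0,-19-z])
print("tip",T(129,-26),cr(T(129,-26)),"tip end",cr(T(129,-30)),"bend",cr(T(135,0)))
a=np.radians(-7.5);u=np.array([np.cos(a),np.sin(a),0]);v=np.array([-u[1],u[0],0]);L=np.array([653.3,45.8,43])
for i,j in((-18,21),(-18,-21),(15,21),(15,-21)):print("loop",i,j,cr(L+i*u+j*v))
```

```text
tip [653.39648776  43.9010644  103.57095611] [710. 123.] tip end [710. 130.] bend [706.  84.]
loop -18 21 [767. 215.]
loop -18 -21 [684. 194.]
loop 15 21 [742. 257.]
loop 15 -21 [658. 234.]
```

Request:
send_rows(translation=[[0,0.001,0.01],[0,0.001,0.02],[0,0.001,0.03],[0,0.001,0.04],[0,0.001,0.048],[0,0.001,0.052],[0,0.001,0.055],[0,0.001,0.055]], turn=[[0,0,0],[0,0,0],[0,0,0],[0,0,0],[0,0,0],[0,0,0],[0,0,0],[0,0,0]], grip=[0.01,0.01,0.01,0.01,0.01,0.01,0.01,0.01])

```text
t: 7.95
tcp_pos: [524.0, 62.0, 55.1]
tcp_rot: [0.065, 0.998, 0.0, -0.0]
contact_force: [-0.2, -1.0, -1.4]
finger_gap: 0.272
```

```bash
cat >> h.py <<'E'
def tip(s):
    r=R.from_quat(s["tcp_rot"]);p=s["tcp_pos"]+r.apply([-130.5,0,7])
    a=np.radians(-7.5);u=np.array([np.cos(a),np.sin(a),0]);v=np.array([-u[1],u[0],0]);d=p-[653.3,45.8,43]
    print("tip",p.round(1),"in start loop",round(d@u,1),round(d@v,1),round(d[2],1),"F along bay",round(s["contact_force"]@u,2))
E
python3 - <<'E'
from plant import bot
from h import *
s=bot.sense();show(s);tip(s);go(s,[524,62.8,36],-7.5)
E
```

```text
t 7.95 tcp [524.   62.   55.1] F [-0.2 -1.  -1.4] gap 0.272
tip [653.4  45.1  48.1] in start loop 0.2 -0.7 5.1 F along bay -0.06
shift [0.0001 0.0008 0.0191] turn [ 0.   -0.    0.07]
```

Request:
send_rows(translation=[[0.002,0.001,0.003],[0.002,0.001,0.006],[0.002,0.001,0.009],[0.002,0.001,0.012],[0.002,0.001,0.015],[0.002,0.001,0.017],[0.002,0.001,0.019],[0.002,0.001,0.019]], turn=[[0,0,0],[0,0,0],[0,0,0],[0,0,0],[0,0,0],[0,0,0],[0,0,0],[0,0,0]], grip=[0.01,0.01,0.01,0.01,0.01,0.01,0.01,0.01])

```text
t: 8.95
tcp_pos: [522.1, 63.2, 36.0]
tcp_rot: [0.065, 0.998, -0.0, -0.0]
contact_force: [-0.2, 1.4, -2.2]
finger_gap: 0.268
```

Run:
```python
from plant import bot,read_camera
from h import *
s=bot.sense();show(s);tip(s);print(s["moment"].round(2))
c=read_camera("scene")
cv2.imwrite("pics/s3.png",cv2.resize(c["pixels"][190:310,230:340,::-1],None,fx=5,fy=5,interpolation=cv2.INTER_CUBIC))
```

```text
t 8.95 tcp [522.1  63.2  36. ] F [-0.2  1.4 -2.2] gap 0.268
tip [651.5  46.3  29. ] in start loop -1.9 0.3 -14.0 F along bay -0.36
[ 0.   -0.01  0.07]
```

View pics/s3.png

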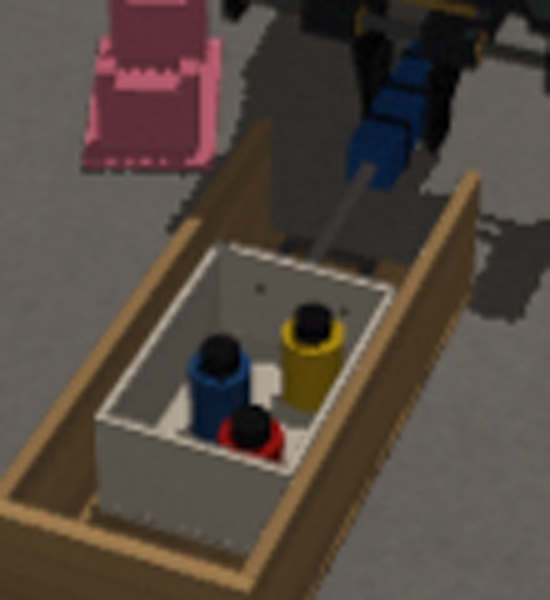

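The hook is down through the loop with the rod above the cross wire, and force is near zero. Next I draw gently.

Request:
send_rows(translation=[[0.002,0,0],[0.004,0,0],[0.006,0,0],[0.008,0,0],[0.01,0,0],[0.012,0,0],[0.014,0,0],[0.016,0,0]], turn=[[0,0,0],[0,0,0],[0,0,0],[0,0,0],[0,0,0],[0,0,0],[0,0,0],[0,0,0]], grip=[0.01,0.01,0.01,0.01,0.01,0.01,0.01,0.01])

```text
t: 10.0
tcp_pos: [506.6, 65.3, 36.2]
tcp_rot: [0.065, 0.998, 0.0, 0.0]
contact_force: [4.7, -0.5, -2.8]
finger_gap: 0.275
```

Run:
```python
from plant import bot
from h import *
s=bot.sense();show(s);tip(s)
```

```text
t 10.0 tcp [506.6  65.3  36.2] F [ 4.7 -0.5 -2.8] gap 0.275
tip [636.   48.4  29.3] in start loop -17.5 0.3 -13.7 F along bay 4.67
```

Request:
send_rows(translation=[[0.003,0,0],[0.006,0,0],[0.009,0,0],[0.012,0,0],[0.015,0,0],[0.018,0,0],[0.021,0,0],[0.024,0,0]], turn=[[0,0,0],[0,0,0],[0,0,0],[0,0,0],[0,0,0],[0,0,0],[0,0,0],[0,0,0]], grip=[0.01,0.01,0.01,0.01,0.01,0.01,0.01,0.01])

```text
t: 11.0
tcp_pos: [482.3, 68.4, 36.1]
tcp_rot: [0.065, 0.998, 0.0, 0.0]
contact_force: [4.4, 0.1, -2.3]
finger_gap: 0.269
```

Request:
send_rows(translation=[[0.003,0,0],[0.006,0,0],[0.009,0,0],[0.011,0,0],[0.013,0,0],[0.015,0,0],[0.016,0,0],[0.017,0,0]], turn=[[0,0,0],[0,0,0],[0,0,0],[0,0,0],[0,0,0],[0,0,0],[0,0,0],[0,0,0]], grip=[0.01,0.01,0.01,0.01,0.01,0.01,0.01,0.01])

```text
t: 12.0
tcp_pos: [465.6, 70.6, 36.1]
tcp_rot: [0.065, 0.998, 0.0, 0.0]
contact_force: [5.0, -0.6, -1.3]
finger_gap: 0.267
```

Run:
```python
from plant import bot
from h import *
s=bot.sense();show(s);tip(s);print(s["tcp_rot"])
```

```text
t 12.0 tcp [465.6  70.6  36.1] F [ 5.  -0.6 -1.3] gap 0.267
tip [595.   53.7  29.1] in start loop -58.8 0.3 -13.9 F along bay 5.05
[6.47964052e-02 9.97898503e-01 5.04242738e-05 2.92749917e-05]
```

Request:
send_rows(translation=[[-0.0003,0,0],[-0.0003,0,0]], turn=[[0,0,0],[0,0,0]], grip=[0.01,0.01])

```text
t: 12.25
tcp_pos: [465.6, 70.6, 36.0]
tcp_rot: [0.065, 0.998, 0.0, -0.0]
contact_force: [1.6, 1.1, -0.9]
finger_gap: 0.272
```

Request:
send_rows(translation=[[-0.0004,0,0],[-0.0004,0,0]], turn=[[0,0,0],[0,0,0]], grip=[0.01,0.01])

```text
t: 12.5
tcp_pos: [465.7, 70.4, 35.8]
tcp_rot: [0.065, 0.998, -0.0, -0.001]
contact_force: [-0.2, 0.9, -1.2]
finger_gap: 0.264
```

Run:
```python
from plant import bot
from h import *
s=bot.sense();show(s);tip(s);print(s["tcp_rot"])
```

```text
t 12.5 tcp [465.7  70.4  35.8] F [-0.2  0.9 -1.2] gap 0.264
tip [595.1  53.6  28.7] in start loop -58.7 0.1 -14.3 F along bay -0.31
[ 6.48234227e-02  9.97896568e-01 -8.63255354e-05 -5.97114309e-04]
```

Stiffness is about 10 N/mm. The mouth geometry puts the stop at about 60–70 mm of travel, and the bin is now near 45. I go 12 mm freely, then creep.

Request:
send_rows(translation=[[0.001,0,0],[0.003,0,0],[0.005,0,0],[0.007,0,0],[0.009,0,0],[0.011,0,0],[0.012,0,0],[0.0125,0,0]], turn=[[0,0,0],[0,0,0],[0,0,0],[0,0,0],[0,0,0],[0,0,0],[0,0,0],[0,0,0]], grip=[0.01,0.01,0.01,0.01,0.01,0.01,0.01,0.01])

```text
t: 13.5
tcp_pos: [453.9, 72.1, 36.1]
tcp_rot: [0.065, 0.998, 0.0, 0.0]
contact_force: [4.0, -1.6, -2.7]
finger_gap: 0.27
```

Request:
send_rows(translation=[[0.0003,0,0],[0.0006,0,0],[0.0009,0,0],[0.0012,0,0]], turn=[[0,0,0],[0,0,0],[0,0,0],[0,0,0]], grip=[0.01,0.01,0.01,0.01])

```text
t: 14.0
tcp_pos: [452.7, 72.2, 36.1]
tcp_rot: [0.065, 0.998, 0.0, -0.0]
contact_force: [4.6, -0.5, -2.2]
finger_gap: 0.269
```

Request:
send_rows(translation=[[0.0003,0,0],[0.0006,0,0],[0.0009,0,0],[0.0012,0,0]], turn=[[0,0,0],[0,0,0],[0,0,0],[0,0,0]], grip=[0.01,0.01,0.01,0.01])

```text
t: 14.5
tcp_pos: [451.5, 72.4, 36.1]
tcp_rot: [0.065, 0.998, 0.0, -0.0]
contact_force: [3.8, -0.2, -3.0]
finger_gap: 0.272
```

Request:
send_rows(translation=[[0.0003,0,0],[0.0006,0,0],[0.0009,0,0],[0.0012,0,0]], turn=[[0,0,0],[0,0,0],[0,0,0],[0,0,0]], grip=[0.01,0.01,0.01,0.01])

```text
t: 15.0
tcp_pos: [450.3, 72.6, 36.1]
tcp_rot: [0.065, 0.998, 0.0, -0.0]
contact_force: [4.2, -0.3, -2.6]
finger_gap: 0.275
```

Request:
send_rows(translation=[[0.0003,0,0],[0.0006,0,0],[0.0009,0,0],[0.0012,0,0]], turn=[[0,0,0],[0,0,0],[0,0,0],[0,0,0]], grip=[0.01,0.01,0.01,0.01])

```text
t: 15.5
tcp_pos: [449.1, 72.7, 36.1]
tcp_rot: [0.065, 0.998, 0.0, -0.0]
contact_force: [4.6, -0.8, -2.4]
finger_gap: 0.273
```

Request:
send_rows(translation=[[0.0003,0,0],[0.0006,0,0],[0.0009,0,0],[0.0012,0,0]], turn=[[0,0,0],[0,0,0],[0,0,0],[0,0,0]], grip=[0.01,0.01,0.01,0.01])

```text
t: 16.0
tcp_pos: [447.9, 72.9, 36.1]
tcp_rot: [0.065, 0.998, 0.0, -0.0]
contact_force: [4.1, -0.9, -2.5]
finger_gap: 0.27
```

Request:
send_rows(translation=[[0.0003,0,0],[0.0006,0,0],[0.0009,0,0],[0.0012,0,0]], turn=[[0,0,0],[0,0,0],[0,0,0],[0,0,0]], grip=[0.01,0.01,0.01,0.01])

```text
t: 16.5
tcp_pos: [446.8, 73.1, 36.1]
tcp_rot: [0.065, 0.998, 0.0, 0.0]
contact_force: [4.5, -1.0, -2.8]
finger_gap: 0.272
```

Request:
send_rows(translation=[[0.0003,0,0],[0.0006,0,0],[0.0009,0,0],[0.0012,0,0]], turn=[[0,0,0],[0,0,0],[0,0,0],[0,0,0]], grip=[0.01,0.01,0.01,0.01])

```text
t: 17.0
tcp_pos: [445.6, 73.2, 36.1]
tcp_rot: [0.065, 0.998, 0.0, 0.0]
contact_force: [5.0, -1.4, -2.6]
finger_gap: 0.269
```

Request:
send_rows(translation=[[0.0003,0,0],[0.0006,0,0],[0.0009,0,0],[0.0012,0,0]], turn=[[0,0,0],[0,0,0],[0,0,0],[0,0,0]], grip=[0.01,0.01,0.01,0.01])

```text
t: 17.5
tcp_pos: [444.4, 73.4, 36.1]
tcp_rot: [0.065, 0.998, 0.0, 0.0]
contact_force: [4.5, -1.0, -2.6]
finger_gap: 0.268
```

Request:
send_rows(translation=[[0.0003,0,0],[0.0006,0,0],[0.0009,0,0],[0.0012,0,0]], turn=[[0,0,0],[0,0,0],[0,0,0],[0,0,0]], grip=[0.01,0.01,0.01,0.01])

```text
t: 18.0
tcp_pos: [443.2, 73.5, 36.1]
tcp_rot: [0.065, 0.998, 0.0, 0.0]
contact_force: [4.0, 0.4, -2.0]
finger_gap: 0.27
```

Request:
send_rows(translation=[[0.0003,0,0],[0.0006,0,0],[0.0009,0,0],[0.0012,0,0]], turn=[[0,0,0],[0,0,0],[0,0,0],[0,0,0]], grip=[0.01,0.01,0.01,0.01])

```text
t: 18.5
tcp_pos: [442.7, 73.6, 36.3]
tcp_rot: [0.065, 0.998, 0.0, 0.001]
contact_force: [7.3, -0.8, -4.3]
finger_gap: 0.27
```

The stop is met. I raise the pull gently.

Request:
send_rows(translation=[[0.0002,0,0],[0.0004,0,0],[0.0004,0,0]], turn=[[0,0,0],[0,0,0],[0,0,0]], grip=[0.01,0.01,0.01])

```text
t: 18.88
tcp_pos: [442.7, 73.6, 36.5]
tcp_rot: [0.065, 0.998, 0.0, 0.001]
contact_force: [9.5, -1.4, -3.7]
finger_gap: 0.27
```

Request:
send_rows(translation=[[0.0002,0,0],[0.0004,0,0],[0.0006,0,0],[0.0008,0,0],[0.0008,0,0]], turn=[[0,0,0],[0,0,0],[0,0,0],[0,0,0],[0,0,0]], grip=[0.01,0.01,0.01,0.01,0.01])

```text
t: 19.5
tcp_pos: [442.6, 73.7, 36.7]
tcp_rot: [0.065, 0.998, 0.0, 0.002]
contact_force: [11.9, -1.8, -5.3]
finger_gap: 0.27
```

Request:
send_rows(translation=[[0.0003,0,0],[0.0006,0,0],[0.0008,0,0],[0.0009,0,0],[0.0009,0,0]], turn=[[0,0,0],[0,0,0],[0,0,0],[0,0,0],[0,0,0]], grip=[0.01,0.01,0.01,0.01,0.01])

```text
t: 20.12
tcp_pos: [442.5, 73.8, 37.0]
tcp_rot: [0.065, 0.998, 0.0, 0.003]
contact_force: [13.4, -1.5, -5.9]
finger_gap: 0.272
```

Request:
send_rows(translation=[[0.0003,0,0],[0.0006,0,0],[0.0006,0,0],[0.0006,0,0],[0.0006,0,0],[0.0006,0,0],[0.0006,0,0],[0.0006,0,0]], turn=[[0,0,0],[0,0,0],[0,0,0],[0,0,0],[0,0,0],[0,0,0],[0,0,0],[0,0,0]], grip=[0.01,0.01,0.01,0.01,0.01,0.01,0.01,0.01])

```text
t: 21.12
tcp_pos: [442.5, 73.9, 37.2]
tcp_rot: [0.065, 0.998, 0.001, 0.003]
contact_force: [16.6, -2.9, -5.7]
finger_gap: 0.268
```

Request:
send_rows(translation=[[0,0,0],[0,0,0],[0,0,0],[0,0,0]], turn=[[0,0,0],[0,0,0],[0,0,0],[0,0,0]], grip=[0.01,0.01,0.01,0.01])

```text
t: 21.62
tcp_pos: [442.5, 73.9, 37.2]
tcp_rot: [0.065, 0.998, 0.0, 0.003]
contact_force: [15.6, -3.1, -6.7]
finger_gap: 0.273
```

Run:
```python
from plant import bot,read_camera
from h import *
s=bot.sense();show(s);tip(s);print(s["tcp_rot"])
c=read_camera("scene");e=read_camera("top")
a=cv2.resize(c["pixels"][170:290,230:310,::-1],None,fx=5,fy=5,interpolation=cv2.INTER_CUBIC)
b=cv2.resize(e["pixels"][95:215,235:315,::-1],None,fx=5,fy=5,interpolation=cv2.INTER_CUBIC)
cv2.imwrite("pics/s4.png",np.hstack([a,b]))
```

```text
t 21.62 tcp [442.5  73.9  37.2] F [15.6 -3.1 -6.7] gap 0.273
tip [571.9  56.9  31. ] in start loop -82.1 0.4 -12.0 F along bay 15.89
[6.51499910e-02 9.97870408e-01 4.81471475e-04 3.14562611e-03]
```

View pics/s4.png

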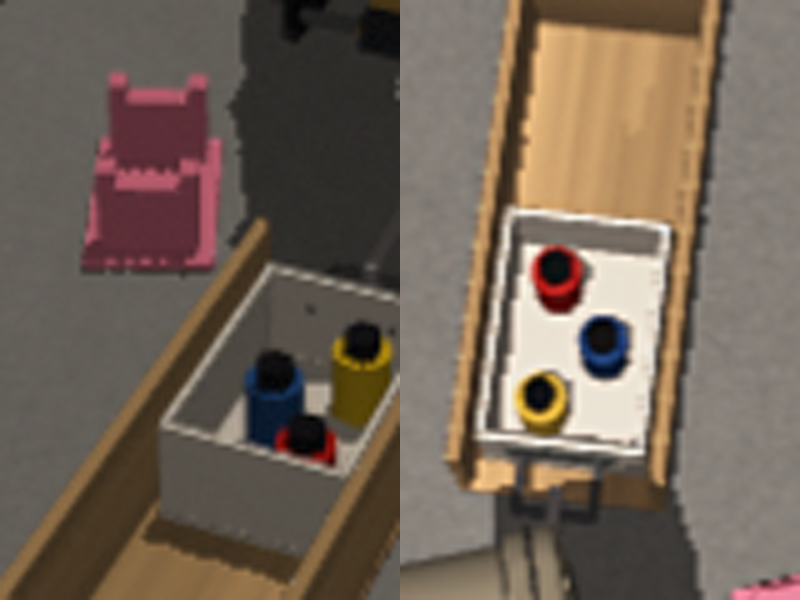

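The bin is at the mouth (loop at about (555,500) in the top crop) and a pull of about 15.9 N was held. I hold briefly more, then relax forward.

Request:
send_rows(translation=[[0,0,0],[0,0,0],[0,0,0],[0,0,0],[-0.001,0,0],[-0.002,0,0],[-0.003,0,0],[-0.004,0,0]], turn=[[0,0,0],[0,0,0],[0,0,0],[0,0,0],[0,0,0],[0,0,0],[0,0,0],[0,0,0]], grip=[0.01,0.01,0.01,0.01,0.01,0.01,0.01,0.01])

```text
t: 22.72
tcp_pos: [443.0, 73.5, 36.0]
tcp_rot: [0.065, 0.998, 0.0, -0.0]
contact_force: [2.0, 0.2, -1.6]
finger_gap: 0.272
```

Request:
send_rows(translation=[[-0.002,0,0],[-0.004,0,0],[-0.006,0,0],[-0.008,0,0],[-0.0095,0,0],[-0.0095,0,0]], turn=[[0,0,0],[0,0,0],[0,0,0],[0,0,0],[0,0,0],[0,0,0]], grip=[0.01,0.01,0.01,0.01,0.01,0.01])

```text
t: 23.48
tcp_pos: [452.8, 72.2, 36.1]
tcp_rot: [0.065, 0.998, 0.0, -0.0]
contact_force: [-0.3, -0.7, -1.8]
finger_gap: 0.27
```

Run:
```python
from plant import bot
from h import *
s=bot.sense();show(s);tip(s);print(s["tcp_rot"])
```

```text
t 23.48 tcp [452.8  72.2  36.1] F [-0.3 -0.7 -1.8] gap 0.27
tip [582.2  55.3  29.1] in start loop -71.8 0.2 -13.9 F along bay -0.25
[ 6.48441016e-02  9.97895406e-01  1.19397493e-05 -1.66054670e-05]
```

Request:
send_rows(translation=[[0,0,-0.004],[0,0,-0.008],[0,0,-0.012],[0,0,-0.017],[0,0,-0.023],[0,0,-0.035],[0,0,-0.055],[0,0,-0.08]], turn=[[0,0,0],[0,0,0],[0,0,0],[0,0,0],[0,0,0],[0,0,0],[0,0,0],[0,0,0]], grip=[0.01,0.01,0.01,0.01,0.01,0.01,0.01,0.01])

```text
t: 24.48
tcp_pos: [452.5, 72.1, 117.1]
tcp_rot: [0.065, 0.998, -0.0, -0.0]
contact_force: [-0.2, -0.2, -1.5]
finger_gap: 0.27
```

Request:
send_rows(translation=[[0,0,-0.02],[0,0,-0.04],[0,0,-0.05],[0,0,-0.05]], turn=[[0,0,0],[0,0,0],[0,0,0],[0,0,0]], grip=[0.01,0.01,0.01,0.01])

```text
t: 24.98
tcp_pos: [453.0, 72.3, 166.7]
tcp_rot: [0.065, 0.998, 0.0, 0.001]
contact_force: [0.3, -1.1, -2.3]
finger_gap: 0.271
```

Run:
```python
from plant import bot,read_camera
from h import *
s=bot.sense();show(s);go(s,[476,-252.7,s["tcp_pos"][2]],8.77)
c=read_camera("scene");w=read_camera("wrist")
a=cv2.resize(c["pixels"][130:330,200:400,::-1],None,fx=2.1,fy=2.1,interpolation=cv2.INTER_CUBIC)[:420]
b=cv2.resize(w["pixels"][180:340,180:370,::-1],None,fx=2,fy=2.625,interpolation=cv2.INTER_CUBIC)[:420]
cv2.imwrite("pics/s5.png",np.hstack([a,b]))
```

```text
t 24.98 tcp [453.   72.3 166.7] F [ 0.3 -1.1 -2.3] gap 0.271
shift [-6.480e-02 -3.193e-01 -2.000e-04] turn [  0.04   0.06 -16.2 ]
```

View pics/s5.png

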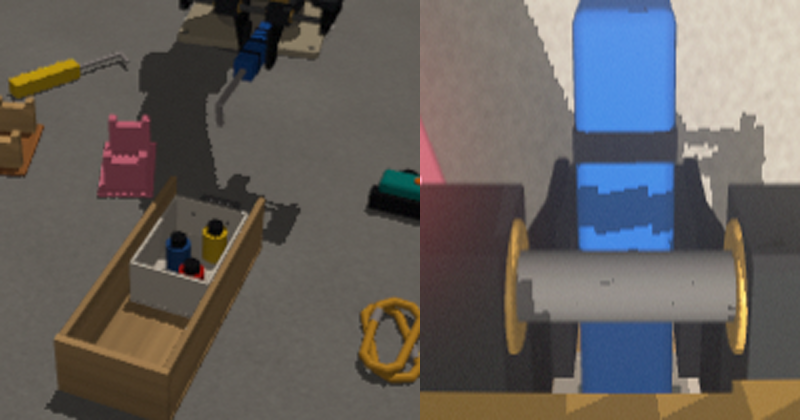

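Unhooked, with the bin left drawn out. The tool sits straight in the fingers. Returning to the rest.

Request:
send_rows(translation=[[-0.01,-0.05,0],[-0.02,-0.1,0],[-0.03,-0.15,0],[-0.04,-0.2,0],[-0.05,-0.25,0],[-0.058,-0.29,0],[-0.065,-0.319,0],[-0.065,-0.319,0]], turn=[[0,0,-2],[0,0,-5],[0,0,-8],[0,0,-11],[0,0,-14],[0,0,-16.2],[0,0,-16.2],[0,0,-16.2]], grip=[0.01,0.01,0.01,0.01,0.01,0.01,0.01,0.01])

```text
t: 26.08
tcp_pos: [474.8, -254.8, 165.2]
tcp_rot: [-0.074, 0.997, -0.001, -0.001]
contact_force: [1.0, 0.7, -1.9]
finger_gap: 0.271
```

Request:
send_rows(translation=[[0,0,0],[0,0,0],[0,0,0],[0,0,0]], turn=[[0,0,0],[0,0,0],[0,0,0],[0,0,0]], grip=[0.01,0.01,0.01,0.01])

```text
t: 26.58
tcp_pos: [476.1, -252.0, 166.2]
tcp_rot: [-0.077, 0.997, 0.0, 0.0]
contact_force: [0.1, -0.6, -2.0]
finger_gap: 0.276
```

Run:
```python
from plant import bot
from h import *
s=bot.sense();show(s);go(s,[476,-252.7,39.5],8.77)
```

```text
t 26.57 tcp [ 476.1 -252.   166.2] F [ 0.1 -0.6 -2. ] gap 0.276
shift [ 0.0002 -0.0007  0.1267] turn [0.02 0.02 0.04]
```

Request:
send_rows(translation=[[0,-0.0007,0.02],[0,-0.0007,0.045],[0,-0.0007,0.07],[0,-0.0007,0.09],[0,-0.0007,0.1],[0,-0.0007,0.105],[0,-0.0007,0.11],[0,-0.0007,0.11]], turn=[[0,0,0],[0,0,0],[0,0,0],[0,0,0],[0,0,0],[0,0,0],[0,0,0],[0,0,0]], grip=[0.01,0.01,0.01,0.01,0.01,0.01,0.01,0.01])

```text
t: 27.58
tcp_pos: [476.1, -253.2, 56.2]
tcp_rot: [-0.076, 0.997, 0.0, 0.0]
contact_force: [0.0, 0.2, -0.9]
finger_gap: 0.269
```

Request:
send_rows(translation=[[0,0,0.003],[0,0,0.006],[0,0,0.009],[0,0,0.012],[0,0,0.014],[0,0,0.016],[0,0,0.0165],[0,0,0.0165]], turn=[[0,0,0],[0,0,0],[0,0,0],[0,0,0],[0,0,0],[0,0,0],[0,0,0],[0,0,0]], grip=[0.01,0.01,0.01,0.01,0.01,0.01,0.01,0.01])

```text
t: 28.58
tcp_pos: [476.0, -253.2, 39.6]
tcp_rot: [-0.076, 0.997, 0.0, 0.0]
contact_force: [-0.4, -0.2, -1.4]
finger_gap: 0.273
```

Run:
```python
from plant import bot
from h import *
s=bot.sense();show(s);go(s,[476,-252.7,39.5],8.77)
```

```text
t 28.57 tcp [ 476.  -253.2   39.6] F [-0.4 -0.2 -1.4] gap 0.273
shift [-0.      0.0005  0.0001] turn [ 0.  0. -0.]
```

Request:
send_rows(translation=[[0,0,0.0005],[0,0,0.0005],[0,0,0.0005],[0,0,0.0005],[0,0,0.0005],[0,0,0.0005],[0,0,0.0005],[0,0,0.0005]], turn=[[0,0,0],[0,0,0],[0,0,0],[0,0,0],[0,0,0],[0,0,0],[0,0,0],[0,0,0]], grip=[0.01,0.01,0.028,0.035,0.045,0.06,0.07,0.07])

```text
t: 29.58
tcp_pos: [476.1, -253.2, 39.1]
tcp_rot: [-0.076, 0.997, 0.0, 0.0]
contact_force: [0.4, 0.1, 0.3]
finger_gap: 0.752
```

Request:
send_rows(translation=[[0,0,0],[0,0,0],[0,0,0],[0,0,0]], turn=[[0,0,0],[0,0,0],[0,0,0],[0,0,0]], grip=[0.07,0.07,0.07,0.07])

```text
t: 30.08
tcp_pos: [476.0, -253.2, 39.1]
tcp_rot: [-0.076, 0.997, 0.0, 0.0]
contact_force: [0.3, -0.7, 0.1]
finger_gap: 0.805
```

Request:
send_rows(translation=[[0,0,-0.01],[0,0,-0.03],[0,0,-0.06],[0,0,-0.1],[0,0,-0.14],[0,0,-0.18],[0,0,-0.2],[0,0,-0.2]], turn=[[0,0,0],[0,0,0],[0,0,0],[0,0,0],[0,0,0],[0,0,0],[0,0,0],[0,0,0]], grip=[0.07,0.07,0.07,0.07,0.07,0.07,0.07,0.07])

```text
t: 31.08
tcp_pos: [476.6, -253.8, 241.5]
tcp_rot: [-0.076, 0.997, -0.0, 0.002]
contact_force: [-0.1, -0.6, -1.2]
finger_gap: 0.803
```

Run:
```python
from plant import bot,read_camera
from h import *
s=bot.sense();w=read_camera("wrist");show(s);c=read_camera("scene")
np.savez("w2.npz",W=wristW2C(w,s),K=w["K"],dist=w["dist"])
a=cv2.resize(w["pixels"][100:300,190:390,::-1],None,fx=2.5,fy=2.5,interpolation=cv2.INTER_CUBIC)
b=cv2.resize(c["pixels"][140:340,170:290,::-1],None,fx=2.5,fy=2.5,interpolation=cv2.INTER_CUBIC)
cv2.imwrite("pics/f.png",np.hstack([a,b]))
```

```text
t 31.07 tcp [ 476.6 -253.8  241.5] F [-0.1 -0.6 -1.2] gap 0.803
```

View pics/f.png

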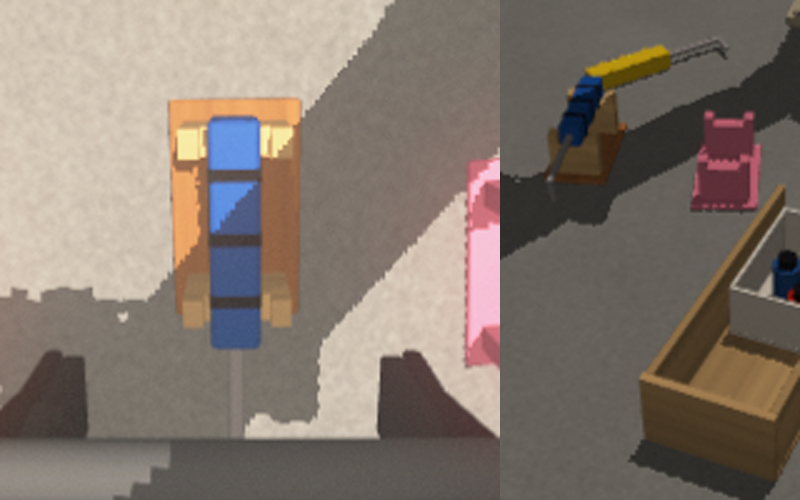

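The tool lies in both saddles, level with the hook down. Handle corners are at (209,118), (259,118), (212,348) and (260,348).

Run:
```python
from plant import bot
from h import *
d=np.load("w2.npz")
uv=(np.array([(209,118),(259,118),(212,348),(260,348)])+.5)/2.5-.5+[190,100]
h=pix2w(d,uv,71,d["W"]);v=h[2]+h[3]-h[0]-h[1]
print(h.mean(0).round(1),np.degrees(np.arctan2(v[1],v[0])))
print(bot.sense()["qd"].round(3))
```

```text
[ 477.5 -252.6   71. ] 9.361188801041068
[ 0.004  0.016 -0.006  0.015 -0.005 -0.002  0.   ]
```

Within about 1 mm of where it started (477.2, -251.4, 9.5°). I'm handing the job in.

```bash
python3 -c "
from plant import bot
print(bot.close_job())"
```

```text
the job is handed in; nothing more can be done
None
```

The job is done and handed in at about 31 s. I lifted the blue hook, put its tip through the bin's loop and drew the bin out slowly at about 5 N. It met its end stop after roughly 67 mm, by my estimate from the images.

**Seating tug:** I raised the pull in small steps and held it for about a second, with readings of 15.9 N and 16.9 N along the bay. The highest total force I read was about 18 N, weight included. Forces were read only at the end of each move, so a brief peak in between could have been missed.

**Last checks:**
- **Hook:** it lies in both saddles, hook hanging down, about 1.2 mm and 0.1° from its first measured pose.
- **Bin:** pictures taken while holding the tug and after unhooking show it at the bay's mouth. I did not measure its final position.
- **Bystanders:** none seen moved in the views I took. I did not check all five at the end.
- **Robot:** the gripper was about 200 mm above the rest, touching nothing.

No check failed or disagreed.

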